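# Switch on and prime a chromatograph pump at its control box

### The job

Start the solvent pump at the low white control box, pushing with a fingertip: first tip the rocker over by pressing its raised end all the way down, then press the round key and keep it fully down for two seconds and let it up again, then press the long bar key all the way down, where it stays. Never press the square key (it stops the pump), and do not pick up or shift the vials, glassware and other things standing about.

Things in the scene. Friction and masses are not known exactly. Their poses are not given: they have to be found in the camera images.
- control_box: White box fixed to the bench, 170 (x) by 360 (y) by 50 mm high; origin under its centre; x points away from the robot (turned up to 0.3 rad), z up. On top, 80 mm apart in a row along y, 20 mm nearer the robot than the centre, are four black modules 84 by 56 by 6 mm, parallel to the box, each with one white key; which is in which place differs.
- rocker_raised (a point): Middle of the rocker's face on the half raised at the start (the far half, +x of the box), 21 mm from the pivot, 71 mm above the bench; moves with it. White paddle 62 (x of the box) by 32 mm, two flat halves meeting in a shallow valley at the pivot; the half that is down lies level, about 66 mm above the bench, the other rises to 73 mm at its end. Needs 2 to 4 N.
- rocker (a joint): Rocker angle in rad: 0 off (far end raised), 0.26 on (far end fully down, near end raised). It stays where it is left.
- round_key_top (a point): Centre of the upper face of the round white key, 34 mm in diameter, 68 mm above the bench when up. Moves with the key.
- round_key (a joint): How far the round key is pressed, m: 0 up, 0.006 fully down against a hard stop. A spring (1.5 N at the top, 5 N fully down) brings it up again.
- bar_key_top (a point): Centre of the upper face of the long white bar key, 50 mm (along the row, y of the box) by 20 mm, 68 mm above the bench when up. Moves with the key.
- bar_key (a joint): How far the bar key is pressed, m: 0 up, 0.007 fully down against a hard stop. It resists with about 4 N and stays where it is left: it does not come up again.
- square_key_top (a point): Centre of the upper face of the square white key, 30 by 30 mm, 68 mm above the bench, sprung like the round one but lighter. Not to be pressed.
- square_key (a joint): How far the square key is pressed, m: 0 up, 0.006 fully down.
- vial_a: Small glass vial with metal cap, 22 mm across, 46 mm high, loose, standing on the far edge of the control box's top (its foot 50 mm above the bench). Origin under its centre.
- vial_b: A second vial like vial_a, also on the far edge of the box's top.
- beaker: Clear beaker, 68 mm across, 85 mm high, loose on the bench to the left of the box. Origin under its centre.
- amber_bottle: Brown glass bottle with blue cap, 56 mm across, 105 mm high, loose on the bench to the right of the box. Origin under its centre.
- wrench: Steel wrench 140 mm long, lying loose in front of the box. Origin under its middle.
- vial_rack: Blue rack of small vials, 60 by 110 mm, 40 mm high, loose behind the box. Origin under its centre.
- mouse: Round grey computer mouse, 60 mm across, 32 mm high, loose on the bench to the right of the box. Origin under its centre.

How it is judged:
On the way, in this order (a step that is already met when the one before it is completed fails the run):
1. the rocker is tipped over to on (value of joint rocker above 0.21 rad), for 0.2 s.
2. the round key is kept fully down for two seconds (1.5 s is enough) (value of joint round_key above 0.0042 m), for 1.5 s.
3. the bar key is pressed all the way down (value of joint bar_key above 0.0052 m), for 0.2 s.
At the end, for the whole second after the job is handed in: Rocker on (beyond 0.21 rad of 0.26), bar key down (beyond 5.2 mm of 7), round and square keys up (within 1.5 mm) (value of joint rocker above 0.21 rad and value of joint each of round_key, square_key below 0.0015 m and value of joint bar_key above 0.0052 m); the robot touches nothing.
It fails at once if the square key is pressed (more than 2 mm) (value of joint square_key above 0.002 m).
It fails at once if the round key is pressed while the rocker is still off (value of joint round_key above 0.003 m and value of joint rocker below 0.15 rad).
It fails at once if the bar key is pressed while the rocker is still off (value of joint bar_key above 0.003 m and value of joint rocker below 0.15 rad).
It fails at once if a bystander is shifted, knocked over or lifted (more than 15 mm) (distance of any of vial_a, vial_b, beaker, amber_bottle, wrench, vial_rack, mouse from where it was at the start of the episode above 0.015 m).
It also fails if it takes over 45 s, if anything falls off the work surface, if the arm or the gripper's body presses on something with over 40 N, if the wrist force passes 120 N, or if a joint passes its speed limit or range.

### The arm

A 6-joint arm with a two-finger parallel gripper is mounted at the origin on the work surface. World frame = base frame: x ahead of the robot, y to its left, z up, the work surface at z = 0. Lengths are in m, angles in rad, forces in N, time in s.
With the tool pointing down it reaches from about 0.375 to 0.9 m from the base axis. Payload 3.1 kg.
Tool frame: the origin (TCP) lies at the very end of the fingers, on their centre line; the grasp point (between the pads) lies 19 mm behind it; z points along the fingers, y is the line along which they close (so a half turn about z gives the same grasp; the last joint's range is limited). The gripper opens to 85 mm and grips with 20 to 120 N. Pads are 22 mm wide; open, the fingers measure 114 mm over their backs; the gripper's body (76 mm by 85 mm) begins 54 mm behind the grasp point. The pads swing forward as they close: fully open they stand 13 mm farther back than shut.
Start: joints at [1.083, 0.527, 1.433, -0, 1.181, -0.178], TCP at [0.191, 0.595, 0.231] pointing down, gripper open.
Joint ranges: [-3.08, 3.08], [-0.75, 2.2], [0.22, 2.44], [-1.43, 4.57], [0, 2.65], [-2.85, 2.85]. Speed limits (rad/s): [2.79, 2.79, 3.14, 3.14, 3.14, 3.14].

### API

Orientations are given as a unit quaternion [x, y, z, w].
In Python, from station import telemetry, snapshot, ticket gives the robot as it stands.
- The arm moves only by the tool move_arm, never from a script. Its argument "commands" is text: rows parted by semicolons, each of 7 numbers parted by spaces: the shift along the tool's x, y, z in mm, then the turn, a rotation vector about the tool's x, y, z in degrees, then the opening, from -1 (shut) to 1 (fully open). A call has exactly 5 rows; each row is the pose to reach, as a shift and turn from the pose commanded when the call began, along the tool's axes at that moment; what a row does not reach only later rows make up. A row lasts 1/8 s, in which the tool goes at most 62.5 mm and 10.7 degrees, less where a joint would pass 70% of its speed; a pose out of reach is approached as far as the arm can. A call with a gripper value outside its range is refused whole. The fingers move at their own pace and stop on an object; "grip_force" is the grip in N (left out, the last holds). Time passes only in rows, so rows that repeat a pose let the fingers close, or fill a call up. It gives the time, the measured TCP pose, the force, the opening and the grip force at its end, in the units of the state.
- telemetry.sense(): the state, without advancing time (a new reading comes with each control period).
- snapshot(name): name is "scene" or "top"; returns a dict with "image" (400x640x3 uint8, red, green, blue), "fx", "fy", "cx", "cy" (pixels), "pose" (4x4, takes a point from camera to world coordinates). Camera axes: x right, y down, z forward; pixel columns grow to the right and rows downward; lengths in m; the calibration is good to about 2 mm. A picture is of the moment at which its call begins. There is no depth.
- ticket.sign_off(): hands the job in; it is judged then, once.
The state is a dict: "t": time; "q": joint angles; "qd": joint speeds; "tau": joint torques, N m; "tcp_pos": TCP position; "tool_rot": TCP orientation; "force": force on the tool from outside, world axes, zero at the start; "ft_torque": the same for the moment, N m; "finger_gap": opening from 0.0 (shut) to 1.0 (fully open); "gripper_force": force on a finger pad.
Only numpy, scipy, OpenCV 4.12 (cv2) and the standard library are available. Lean on these libraries where they do the work, as an engineer would, in place of code of your own. Each camera call takes 0.05 s, during which the arm holds its last target. There are 200 camera calls.

## Working session

There is one attempt and no reset: what is moved stays moved. The work goes in short steps, Python scripts to look and compute and a tool call to move; the robot and the scene stay as the last step left them, time stands still between calls to the robot, and variables do not carry over. Pictures are saved under pics/ and viewed, at most 10 in all, crops included, and the job is handed in when it is done.

Besides the shell and the picture viewer there is one more tool, called after "Call:" as name(argument=value, ...), one argument or row to a line, values as JSON. move_arm: Moves the arm, as the interface text tells. Its arguments: {"type":"object","properties":{"commands":{"type":"string"},"grip_force":{"type":"number"}},"required":["commands"]}

```bash
mkdir -p pics
python3 - <<'E'
from station import telemetry, snapshot
import cv2,pickle,numpy as np
np.set_printoptions(precision=4,suppress=True)
d={}
for n in("scene","top"):
    s=snapshot(n);d[n]=s;cv2.imwrite(f"pics/{n}0.png",s["image"][:,:,::-1]);print(n,s["fx"],s["fy"],s["cx"],s["cy"]);print(s["pose"])
pickle.dump(d,open("s0.pkl","wb"))
t=telemetry.sense();print(t["t"],t["tcp_pos"],t["tool_rot"],t["force"])
E
```

```text
scene 383.52226131278064 383.52226131278064 312.9379206484505 196.6143151099745
[[ 0.0776  0.8279 -0.5554  1.146 ]
 [ 0.9969 -0.0589  0.0516 -0.0031]
 [ 0.01   -0.5577 -0.83    0.963 ]
 [ 0.      0.      0.      1.    ]]
top 464.58960544538445 464.58960544538445 319.3744026087987 204.13970918552928
[[ 0.0222 -0.9943  0.1039  0.4716]
 [-0.9997 -0.0233 -0.0087  0.0426]
 [ 0.0111 -0.1037 -0.9945  1.0589]
 [ 0.      0.      0.      1.    ]]
0.1 [0.1902 0.5947 0.2304] [ 0.1543  0.988  -0.0009 -0.0003] [-0.4827 -0.4888 -0.8101]
```

View pics/scene0.png

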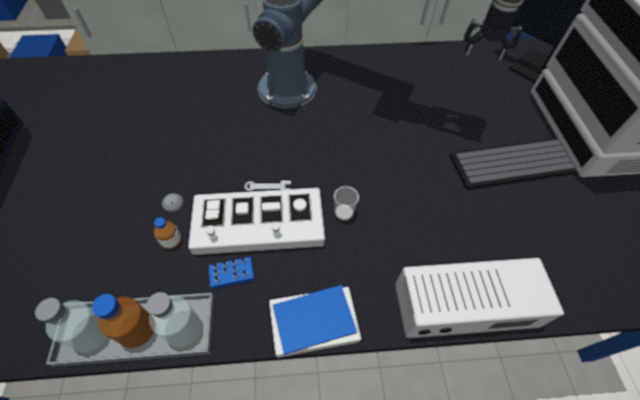

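View pics/top0.png

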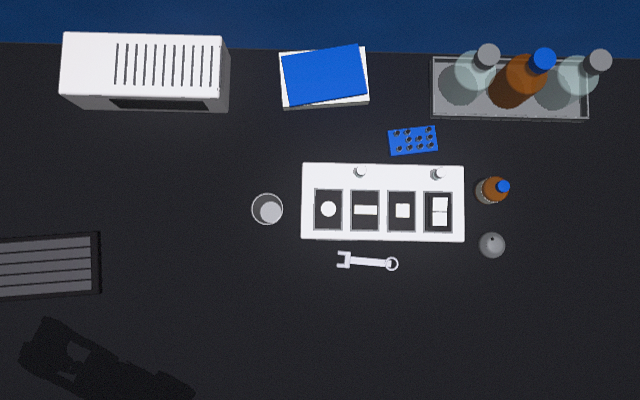

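The top view shows, left to right, the round key (328,209), bar (366,210), square (402,211) and rocker (440,211). The vials are on the far edge at (360,172) and (437,174), and the scene view gives the same order mirrored. Next I'll measure the keys from both views.

```bash
cat > h.py <<'E'
import numpy as np,cv2
np.set_printoptions(precision=4,suppress=True)
def ray(s,p):
    v=s["pose"][:3,:3]@np.array([(p[0]-s["cx"])/s["fx"],(p[1]-s["cy"])/s["fy"],1]);return s["pose"][:3,3],v/np.linalg.norm(v)
def plane(s,p,z):
    o,v=ray(s,p);return o+v*(z-o[2])/v[2]
def tri(s1,p1,s2,p2):
    a,u=ray(s1,p1);b,v=ray(s2,p2)
    k=np.linalg.lstsq(np.c_[u,-v],b-a,rcond=None)[0];A,B=a+u*k[0],b+v*k[1]
    return (A+B)/2,np.linalg.norm(A-B)
def blobs(s,roi,thr):
    x0,y0,x1,y1=roi
    g=cv2.cvtColor(s["image"],cv2.COLOR_RGB2GRAY)[y0:y1,x0:x1]
    g=cv2.resize(g,None,fx=4,fy=4,interpolation=cv2.INTER_CUBIC)
    n,l,st,c=cv2.connectedComponentsWithStats((g>thr).astype(np.uint8))
    return sorted([((c[i]+.5)/4-.5+[x0,y0],st[i,4]/16,st[i,:4]/4+[x0,y0,0,0]) for i in range(1,n) if 20<st[i,4]/16],key=lambda b:b[0][0])
E
python3 - <<'E'
from h import *;import pickle
d=pickle.load(open("s0.pkl","rb"));T,S=d["top"],d["scene"]
bt=blobs(T,(295,155,470,248),140);bs=blobs(S,(185,183,330,258),140)
for b in bt:print("T",*b, plane(T,b[0],.068))
for b in bs:print("S",*b, plane(S,b[0],.068))
# box top outline in top view
g=cv2.cvtColor(T["image"],cv2.COLOR_RGB2GRAY);m=np.zeros_like(g);m[155:248,295:470]=(g[155:248,295:470]>120)
c=max(cv2.findContours(m,cv2.RETR_EXTERNAL,cv2.CHAIN_APPROX_NONE)[0],key=cv2.contourArea)
r=cv2.boxPoints(cv2.minAreaRect(c));P=np.array([plane(T,p,.05) for p in r]);print(P,P.mean(0),[np.linalg.norm(P[i]-P[i-1]) for i in range(4)])
cv2.imwrite("pics/c0.png",np.vstack([cv2.resize(T["image"][155:248,295:470,::-1],(700,372)),cv2.resize(S["image"][180:230,188:328,::-1],(700,228))]))
E
```

```text
T [327.9952 208.3781] 194.875 [320.75 201.    15.5   16.  ] [0.5665 0.0152 0.068 ]
T [365.1019 209.313 ] 217.875 [353.75 204.5   23.5   10.5 ] [ 0.5663 -0.0644  0.068 ]
T [381.6856 197.7035] 8132.25 [300.5  162.25 164.25  80.  ] [ 0.5922 -0.0998  0.068 ]
T [402.2698 210.1008] 200.5 [395.75 203.25  14.25  14.75] [ 0.5665 -0.1442  0.068 ]
T [439.4442 211.0094] 420.4375 [432.25 197.25  15.75  28.75] [ 0.5664 -0.2242  0.068 ]
S [241.5212 207.4409] 129.625 [235.5  202.25  12.75  11.25] [ 0.5688 -0.1464  0.068 ]
S [254.9322 219.1616] 5406.9375 [188.5  183.   136.25  66.  ] [ 0.609  -0.1094  0.068 ]
S [299.3404 203.886 ] 121.9375 [293.25 198.5   13.25  11.75] [0.5685 0.013  0.068 ]
[[ 0.5     0.0742  0.05  ]
 [ 0.6712  0.0747  0.05  ]
 [ 0.6712 -0.2879  0.05  ]
 [ 0.4995 -0.282   0.05  ]] [ 0.5855 -0.1053  0.05  ] [np.float64(0.3562765895318995), np.float64(0.17121224957330647), np.float64(0.3625939905295299), np.float64(0.17183125027704868)]
```

View pics/c0.png

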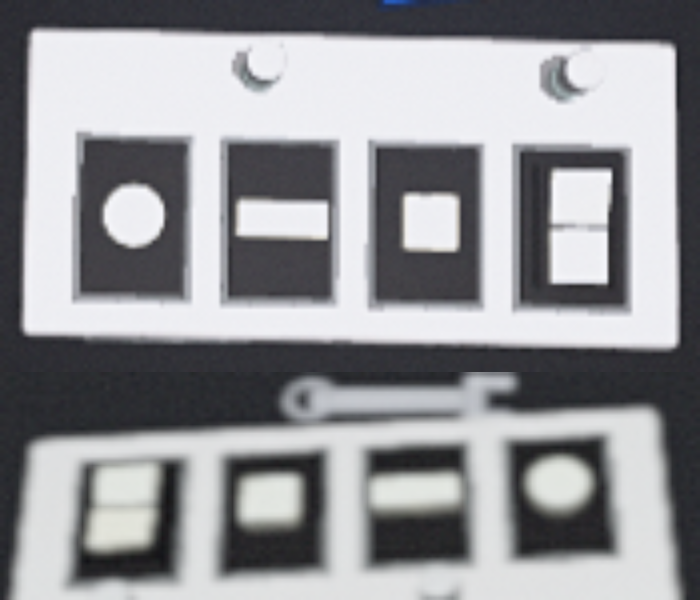

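```bash
cat >> h.py <<'E'
from scipy.spatial.transform import Rotation as Ro
def go(goal):
    from station import telemetry
    t=telemetry.sense();R=Ro.from_quat(t["tool_rot"]);tgt=Ro.from_matrix(np.diag([-1,1,-1.]))
    print("t",t["t"],"tcp",t["tcp_pos"],"F",t["force"],"gap",t["finger_gap"])
    print("shift mm",R.inv().apply(np.array(goal)-t["tcp_pos"])*1e3,"turn",np.degrees((R.inv()*tgt).as_rotvec()))
E
python3 - <<'E'
from h import *;import pickle
d=pickle.load(open("s0.pkl","rb"));T,S=d["top"],d["scene"]
bt=[b for b in blobs(T,(310,185,460,235),160) if b[1]<600]
bs=[b for thr in (190,) for b in blobs(S,(190,185,325,226),thr)]
for b in bs:print(b)
S2=[(299.34,203.89),None,(241.52,207.44),None]
for i,b in enumerate(bt):
    print(b[0],b[1],tri(T,b[0],S,S2[i]) if i<4 and S2[i] else "")
# vials: caps at 0.096
for p in((361,171.5),(438.5,173)):print("vial",plane(T,p,.096))
go([.5885,-.2247,.23])
E
```

```text
(array([212.1441, 208.82  ]), np.float64(187.8125), array([206.  , 200.25,  13.25,  18.  ]))
(array([241.5527, 207.3035]), np.float64(96.8125), array([236.25, 203.  ,  11.25,   9.5 ]))
(array([262.2578, 206.9565]), np.float64(1815.375), array([191.5, 185. , 131. ,  41. ]))
(array([265.0235, 185.7688]), np.float64(73.0), array([251.25, 185.  ,  29.25,   3.25]))
(array([270.4469, 205.5642]), np.float64(100.0), array([262.25, 202.75,  17.5 ,   6.75]))
(array([299.3315, 203.7616]), np.float64(91.1875), array([294.  , 199.25,  11.5 ,  10.  ]))
[328.003  208.3764] 187.875 (array([0.5667, 0.0141, 0.065 ]), np.float64(0.002125656678919445))
[365.1342 209.3233] 207.25 
[402.2638 210.1022] 194.125 (array([ 0.5668, -0.1459,  0.0646]), np.float64(0.0021131833787538237))
[439.4897 211.0496] 409.3125 
vial [ 0.6432 -0.0518  0.096 ]
vial [ 0.644 -0.215  0.096]
t 0.1 tcp [0.1902 0.5947 0.2304] F [-0.4827 -0.4888 -0.8101] gap 1.0008763527385403
shift mm [-629.1186 -658.97      1.4699] turn [ -0.1059  -0.0364 -17.7486]
```

Call:
move_arm(
  commands="-42 -44 0 0 0 -9 -1; -84 -88 0 0 0 -17.7 -1; -126 -132 0 0 0 -17.7 -1; -168 -176 0 0 0 -17.7 -1; -210 -220 0 0 0 -17.7 -1",
  grip_force=40,
)

```text
t: 0.72
tcp_pos: [0.3239, 0.3199, 0.2312]
tool_rot: [0.0, 1.0, -0.0, 0.0]
force: [0.8, 0.3, 0.3]
finger_gap: -0.003
gripper_force: 0.0
```

```bash
python3 -c "
from h import *
go([.588,-.225,.12])"
```

```text
t 0.725 tcp [0.3239 0.3199 0.2312] F [0.8003 0.2803 0.3244] gap -0.0030775738423233787
shift mm [-264.2603 -544.8086  111.3   ] turn [-0.0081  0.0075 -0.0196]
```

Call:
move_arm(
  commands="-27 -55 0 0 0 0 -1; -54 -110 0 0 0 0 -1; -80 -164 0 0 0 0 -1; -106 -218 0 0 0 0 -1; -132 -272 0 0 0 0 -1",
)

```text
t: 1.35
tcp_pos: [0.4556, 0.0477, 0.2312]
tool_rot: [0.001, 1.0, 0.0, -0.0]
force: [0.9, 0.5, 0.5]
finger_gap: -0.003
gripper_force: 0.0
```

Call:
move_arm(
  commands="-27 -55 15 0 0 0 -1; -54 -110 30 0 0 0 -1; -80 -164 50 0 0 0 -1; -106 -218 70 0 0 0 -1; -132 -272 90 0 0 0 -1",
)

```text
t: 1.98
tcp_pos: [0.586, -0.2215, 0.1412]
tool_rot: [0.001, 1.0, 0.0, -0.0]
force: [1.3, -0.0, 0.1]
finger_gap: -0.001
gripper_force: 0.0
```

Call:
move_arm(
  commands="0 0 0 0 0 0 -1; 0 0 0 0 0 0 -1; 0 0 0 0 0 0 -1; 0 0 0 0 0 0 -1; 0 0 0 0 0 0 -1",
)

```text
t: 2.6
tcp_pos: [0.5857, -0.219, 0.143]
tool_rot: [-0.0, 1.0, -0.0, 0.0]
force: [0.9, -0.0, 1.4]
finger_gap: -0.005
gripper_force: 0.0
```

Run:
```python
from h import *;from station import snapshot
go([.588,-.225,.066])
im=[cv2.resize(snapshot("top")["image"][140:260,290:500,::-1],(525,300)),cv2.resize(snapshot("scene")["image"][160:260,160:335,::-1],(525,300))]
cv2.imwrite("pics/c1.png",np.vstack(im))
```

```text
t 2.6 tcp [ 0.5857 -0.219   0.143 ] F [ 0.8746 -0.0259  1.3519] gap -0.0046983857607724305
shift mm [-2.2471 -5.9563 77.0041] turn [-0.0201  0.0354  0.012 ]
```

View pics/c1.png

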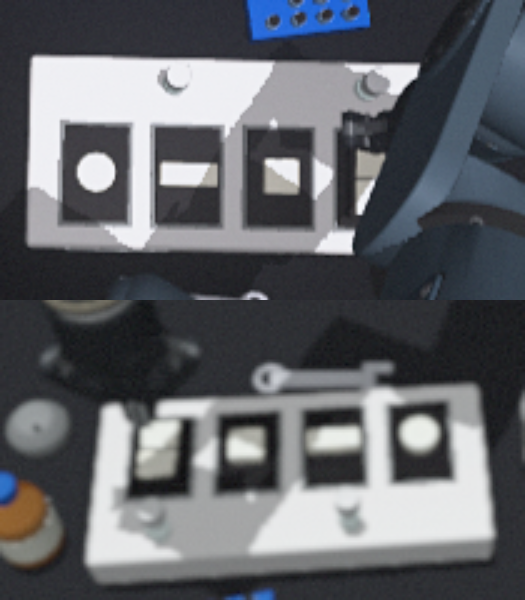

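The view shows the shut fingertips hanging over the rocker and clear of the vial behind it. I'll go down to just above the rocker and check.

Call:
move_arm(
  commands="-2 -5 12 0 0 0 -1; -2 -5 25 0 0 0 -1; -2 -5 40 0 0 0 -1; -2 -5 54 0 0 0 -1; -2 -5 54 0 0 0 -1",
)

```text
t: 3.32
tcp_pos: [0.5865, -0.2241, 0.0863]
tool_rot: [0.0, 1.0, 0.001, -0.002]
force: [-0.5, -1.0, 0.4]
finger_gap: -0.001
gripper_force: 0.0
```

Call:
move_arm(
  commands="0 0 0 0 0 0 -1; 0 0 0 0 0 0 -1; 0 0 0 0 0 0 -1; 0 0 0 0 0 0 -1; 0 0 0 0 0 0 -1",
)

```text
t: 3.95
tcp_pos: [0.5877, -0.2248, 0.0885]
tool_rot: [0.0, 1.0, -0.0, 0.0]
force: [0.1, 0.2, 1.0]
finger_gap: 0.0
gripper_force: 0.0
```

Run:
```python
from h import *;from station import snapshot
go([.588,-.225,.066])
im=[cv2.resize(snapshot("top")["image"][140:260,290:500,::-1],(525,300)),cv2.resize(snapshot("scene")["image"][170:250,160:300,::-1],(525,300))]
cv2.imwrite("pics/c2.png",np.vstack(im))
```

```text
t 3.95 tcp [ 0.5877 -0.2248  0.0885] F [0.0912 0.243  0.985 ] gap 0.00010108283906604559
shift mm [-0.2959 -0.1555 22.5277] turn [-0.0087  0.0153 -0.0514]
```

View pics/c2.png

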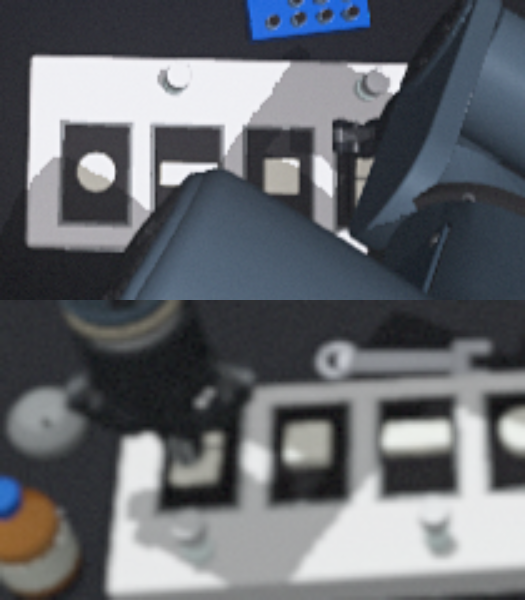

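Call:
move_arm(
  commands="0 0 8 0 0 0 -1; 0 0 13 0 0 0 -1; 0 0 17 0 0 0 -1; 0 0 20 0 0 0 -1; 0 0 23 0 0 0 -1",
)

```text
t: 4.68
tcp_pos: [0.5883, -0.225, 0.0655]
tool_rot: [0.0, 1.0, -0.0, 0.001]
force: [1.5, 0.9, 10.2]
finger_gap: 0.002
gripper_force: 6.0
```

Call:
move_arm(
  commands="0 0 1 0 0 0 -1; 0 0 1 0 0 0 -1; 0 0 1 0 0 0 -1; 0 0 1 0 0 0 -1; 0 0 1 0 0 0 -1",
)

```text
t: 5.3
tcp_pos: [0.5883, -0.225, 0.0656]
tool_rot: [0.0, 1.0, -0.0, 0.001]
force: [-0.1, 1.1, 6.9]
finger_gap: -0.001
gripper_force: 3.4
```

Call:
move_arm(
  commands="0 0 1 0 0 0 -1; 0 0 2 0 0 0 -1; 0 0 3 0 0 0 -1; 0 0 3 0 0 0 -1; 0 0 3 0 0 0 -1",
)

```text
t: 5.92
tcp_pos: [0.5883, -0.225, 0.0653]
tool_rot: [0.0, 1.0, -0.001, 0.001]
force: [-3.9, 4.6, 21.6]
finger_gap: 0.002
gripper_force: 10.7
```

The rocker is at its hard stop: 65 mm, force up to 21 N without further travel. Next I'll lift and look.

Call:
move_arm(
  commands="0 0 -15 0 0 0 -1; 5 0 -40 0 0 0 -1; 12 55 -45 0 0 0 -1; 20 110 -45 0 0 0 -1; 20 165 -45 0 0 0 -1",
)

```text
t: 6.55
tcp_pos: [0.5666, -0.0586, 0.1062]
tool_rot: [0.001, 1.0, 0.0, -0.001]
force: [2.1, 0.3, -0.9]
finger_gap: -0.002
gripper_force: 0.0
```

Call:
move_arm(
  commands="0 40 0 0 0 0 -1; 0 74 0 0 0 0 -1; 0 74 0 0 0 0 -1; 0 74 0 0 0 0 -1; 0 74 0 0 0 0 -1",
)

```text
t: 7.18
tcp_pos: [0.568, 0.013, 0.1063]
tool_rot: [0.001, 1.0, -0.0, 0.0]
force: [-0.2, 0.2, 0.1]
finger_gap: 0.002
gripper_force: 0.0
```

Run:
```python
from h import *;from station import snapshot
go([.567,.0145,.068])
im=[cv2.resize(snapshot("top")["image"][140:260,290:500,::-1],(525,300)),cv2.resize(snapshot("scene")["image"][160:260,160:335,::-1],(525,300))]
cv2.imwrite("pics/c3.png",np.vstack(im))
```

```text
t 7.175 tcp [0.568  0.013  0.1063] F [-0.1514  0.2384  0.1141] gap 0.0019996934178711586
shift mm [ 1.0311  1.5523 38.2675] turn [-0.0179  0.0028 -0.1351]
```

View pics/c3.png

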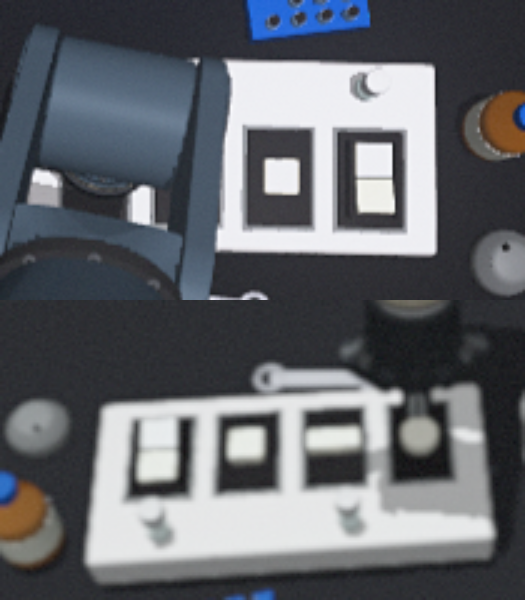

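The rocker has flipped: its shading changed and the near half is now tilted. The fingertip is above the round key, so I'll press it now.

Call:
move_arm(
  commands="1 1 12 0 0 0 -1; 1 1 24 0 0 0 -1; 1 1 34 0 0 0 -1; 1 1 42 0 0 0 -1; 1 1 47 0 0 0 -1",
)

```text
t: 7.9
tcp_pos: [0.5664, 0.0152, 0.0614]
tool_rot: [0.0, 1.0, -0.0, -0.001]
force: [-9.9, 0.1, 43.7]
finger_gap: 0.0
gripper_force: 22.0
```

Call:
move_arm(
  commands="0 0 1 0 0 0 -1; 0 0 1 0 0 0 -1; 0 0 1 0 0 0 -1; 0 0 1 0 0 0 -1; 0 0 1 0 0 0 -1",
)

```text
t: 8.52
tcp_pos: [0.5664, 0.0153, 0.0617]
tool_rot: [0.0, 1.0, -0.0, -0.0]
force: [-7.5, -0.7, 25.7]
finger_gap: -0.004
gripper_force: 12.7
```

Call:
move_arm(
  commands="0 0 -1 0 0 0 -1; 0 0 -1 0 0 0 -1; 0 0 -1 0 0 0 -1; 0 0 -1 0 0 0 -1; 0 0 -1 0 0 0 -1",
)

```text
t: 9.15
tcp_pos: [0.5663, 0.0153, 0.0618]
tool_rot: [0.0, 1.0, -0.0, -0.0]
force: [-6.3, 0.1, 19.8]
finger_gap: -0.002
gripper_force: 9.7
```

Call:
move_arm(
  commands="0 0 0 0 0 0 -1; 0 0 0 0 0 0 -1; 0 0 0 0 0 0 -1; 0 0 0 0 0 0 -1; 0 0 0 0 0 0 -1",
)

```text
t: 9.78
tcp_pos: [0.5663, 0.0152, 0.0618]
tool_rot: [0.0, 1.0, -0.0, -0.0]
force: [-6.4, -0.2, 20.0]
finger_gap: -0.001
gripper_force: 9.7
```

Call:
move_arm(
  commands="0 0 0 0 0 0 -1; 0 0 0 0 0 0 -1; 0 0 0 0 0 0 -1; 0 0 0 0 0 0 -1; 0 0 0 0 0 0 -1",
)

```text
t: 10.4
tcp_pos: [0.5663, 0.0153, 0.0618]
tool_rot: [0.0, 1.0, -0.0, -0.0]
force: [-4.9, 0.6, 19.4]
finger_gap: -0.001
gripper_force: 9.7
```

It was held about 2.5 s at the stop. Now I'll lift and go over the bar key.

Call:
move_arm(
  commands="0 0 -15 0 0 0 -1; 0 0 -35 0 0 0 -1; 0 -40 -38 0 0 0 -1; 0 -80 -38 0 0 0 -1; 0 -80 -38 0 0 0 -1",
)

```text
t: 11.02
tcp_pos: [0.5677, -0.0674, 0.0975]
tool_rot: [0.002, 1.0, -0.0, 0.001]
force: [0.4, 0.5, -0.0]
finger_gap: 0.002
gripper_force: 0.0
```

Call:
move_arm(
  commands="0 0 0 0 0 0 -1; 0 0 0 0 0 0 -1; 0 0 0 0 0 0 -1; 0 0 0 0 0 0 -1; 0 0 0 0 0 0 -1",
)

```text
t: 11.65
tcp_pos: [0.5668, -0.0645, 0.0973]
tool_rot: [0.0, 1.0, 0.0, -0.0]
force: [-0.4, 1.1, 0.0]
finger_gap: 0.001
gripper_force: 0.0
```

Run:
```python
from h import *
go([.567,-.065,.061])
```

```text
t 11.65 tcp [ 0.5668 -0.0645  0.0973] F [-0.355   1.0904  0.0258] gap 0.001494329253092783
shift mm [-0.2084 -0.5457 36.3316] turn [ 0.001  -0.0008 -0.0215]
```

Call:
move_arm(
  commands="0 0 12 0 0 0 -1; 0 0 22 0 0 0 -1; 0 0 30 0 0 0 -1; 0 0 35 0 0 0 -1; 0 0 38 0 0 0 -1",
)

```text
t: 12.28
tcp_pos: [0.5663, -0.0647, 0.0606]
tool_rot: [0.0, 1.0, 0.0, -0.001]
force: [-6.6, 2.2, 29.1]
finger_gap: -0.001
gripper_force: 13.6
```

Call:
move_arm(
  commands="0 0 1 0 0 0 -1; 0 0 1 0 0 0 -1; 0 0 1 0 0 0 -1; 0 0 1 0 0 0 -1; 0 0 1 0 0 0 -1",
)

```text
t: 12.9
tcp_pos: [0.5663, -0.0647, 0.0607]
tool_rot: [0.0, 1.0, -0.0, -0.0]
force: [-4.6, 0.4, 18.9]
finger_gap: -0.0
gripper_force: 9.1
```

The bar is at its stop, at 61 mm with 19 N. I'll lift clear and check.

Call:
move_arm(
  commands="0 0 -20 0 0 0 -1; 0 0 -60 0 0 0 -1; 0 0 -110 0 0 0 -1; 0 0 -150 0 0 0 -1; 30 0 -170 0 0 0 -1",
)

```text
t: 13.52
tcp_pos: [0.5397, -0.0657, 0.231]
tool_rot: [0.0, 1.0, -0.001, 0.004]
force: [-0.2, 0.2, 0.0]
finger_gap: 0.001
gripper_force: 0.0
```

Call:
move_arm(
  commands="40 50 0 0 0 0 -1; 70 100 0 0 0 0 -1; 90 150 0 0 0 0 -1; 110 200 0 0 0 0 -1; 120 250 0 0 0 0 -1",
)

```text
t: 14.15
tcp_pos: [0.4158, 0.1867, 0.2283]
tool_rot: [0.001, 1.0, -0.0, 0.0]
force: [1.2, -0.2, -0.8]
finger_gap: -0.001
gripper_force: 0.0
```

Call:
move_arm(
  commands="0 40 0 0 0 0 -1; 0 80 0 0 0 0 -1; 0 80 0 0 0 0 -1; 0 80 0 0 0 0 -1; 0 80 0 0 0 0 -1",
)

```text
t: 14.78
tcp_pos: [0.417, 0.2643, 0.2282]
tool_rot: [0.001, 1.0, -0.0, -0.0]
force: [-0.2, -1.3, 0.2]
finger_gap: 0.004
gripper_force: 0.0
```

Run:
```python
from h import *;from station import snapshot
go([.567,-.065,.061])
im=[cv2.resize(snapshot("top")["image"][140:260,290:500,::-1],(525,300)),cv2.resize(snapshot("scene")["image"][160:260,160:335,::-1],(525,300))]
cv2.imwrite("pics/c4.png",np.vstack(im))
```

```text
t 14.775 tcp [0.417  0.2643 0.2282] F [-0.2206 -1.3292  0.1654] gap 0.003554355256627294
shift mm [-150.8304 -328.8653  167.2639] turn [-0.0259 -0.0298 -0.1315]
```

View pics/c4.png

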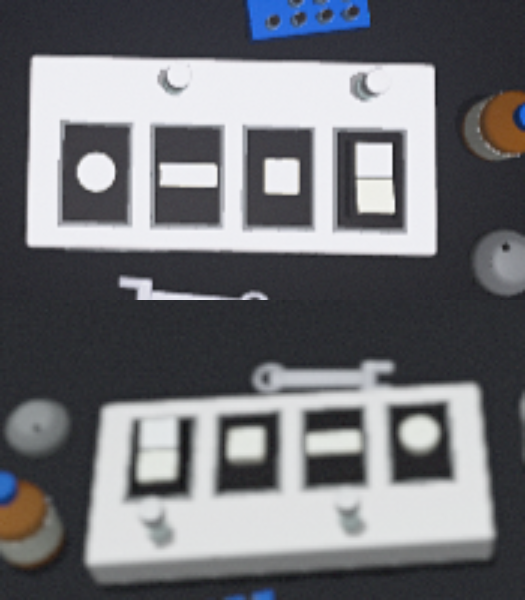

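The picture shows the rocker tipped with its near half raised, the bar sunk, the round and square keys up, and nothing else moved.

```bash
python3 -c "
from station import ticket
print(ticket.sign_off())"
```

```text
the job is handed in; nothing more can be done
None
```

I tipped the rocker on, held the round key down about 2.5 s and let it up, and pressed the bar key down to its stop, without touching the square key or shifting anything that I could see in the final pictures; the job is handed in, but signing off returned no verdict.

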